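# Take the hanging succulent down and seat it on its saucer

### The arm

A 6-joint arm with a two-finger parallel gripper is mounted at the origin on the work surface. World frame = base frame: x ahead of the robot, y to its left, z up, the work surface at z = 0. Lengths are in m, angles in rad, forces in N, time in s.
With the tool pointing down it reaches from about 0.3 to 0.775 m from the base axis. Payload 14.6 kg.
Tool frame: the origin (TCP) lies on the centre line of the jaws, within the pads' length; the fingertips stand 19 mm ahead of it and the grasp point (between the pads) is the TCP; z points along the fingers, y is the line along which they close (so a half turn about z gives the same grasp; the last joint's range is limited). The gripper opens to 94 mm and grips with 3 to 60 N. Pads are 16 mm wide; open, the fingers measure 119 mm over their backs; the gripper's body (75 mm by 177 mm) begins 78 mm behind the grasp point.
Start: joints at [-1.207, 0.3, 1.521, -0, 1.321, -0.067], TCP at [0.23, -0.5, 0.224] pointing down, gripper open.
Joint ranges: [-3.03, 3.03], [-0.79, 2.21], [0.23, 2.52], [-1.04, 4.18], [0, 3.07], [-2.55, 2.55]. Speed limits (rad/s): [2.22, 2.22, 2.57, 3.14, 3.14, 3.14].

### API

Orientations are given as [roll, pitch, yaw] about the fixed x, y, z axes, in that order (R = Rz(yaw) Ry(pitch) Rx(roll)).
In Python, from station import get_obs, camera, workorder gives the robot as it stands.
- The arm moves only by the tool play_rows, never from a script. Its argument "motion" is a list that holds one entry, the list of rows, each a list of 7 numbers: the shift along the tool's x, y, z as a fraction of full scale, then the turn, a rotation vector about the tool's x, y, z as a fraction of full scale, then the opening, from -1 (shut) to 1 (fully open). In form: [[[x, y, z, ax, ay, az, grip], ...]]. A call has 1 to 10 rows; each row is the pose to reach, as a shift and turn from the pose commanded when the call began, along the tool's axes at that moment, turning the shorter way round; what a row does not reach only later rows make up. Full scale, the value 1, is 0.25 m for a shift and 2 pi rad for a turn. A row lasts 1/10 s, in which the tool goes at most 50 mm and 8.59 degrees, less where a joint would pass 70% of its speed; a pose out of reach is approached as far as the arm can. A call with a number of a shift or a turn outside -1 to 1 is refused whole. A call with a gripper value outside its range is refused whole. The fingers move at their own pace and stop on an object; "grip_force" is the grip in N (left out, the last holds). Time passes only in rows, so rows that repeat a pose let the fingers close. It gives the time, the measured TCP pose, the force, the opening and the grip force at its end, in the units of the state.
- get_obs(): the state, without advancing time (a new reading comes with each control period).
- camera(name): name is "scene" or "top" or "wrist"; returns a dict with "frame" (420x560x3 uint8, red, green, blue), "z_map" (420x560 float32, m along the optical axis (not along the pixel's ray), 0 where there is no reading), "camera_matrix" (3x3 intrinsics, pixels), "T" (4x4, takes a point from camera to world coordinates); the wrist camera has in their place "T_tool_cam" (4x4, takes a point from camera to tool coordinates, whose origin is the TCP and whose axes are the flange's). Camera axes: x right, y up, looking along -z (the intrinsics and any distortion apply to the point x, -y, -z); pixel columns grow to the right and rows downward; lengths in m; the calibration is good to about 2 mm. A picture is of the moment at which its call begins: read the wrist's pose just before it.
- workorder.hand_in(): hands the job in; it is judged then, once.
The state is a dict: "time_s": time; "qpos": joint angles; "joint_vel": joint speeds; "tau": joint torques, N m; "ee_pos": TCP position; "eef_rot": TCP orientation; "force": force on the tool from outside, world axes, zero at the start; "moment": the same for the moment, N m; "grip_width": finger opening in m; "grip_force": force on a finger pad.
Only numpy, scipy, OpenCV 4.12 (cv2) and the standard library are available. Lean on these libraries where they do the work, as an engineer would, in place of code of your own. Each camera call takes 0.05 s, during which the arm holds its last target. There are 200 camera calls.

### The job

Bring the hanging succulent down to its saucer on the desk: first thread the orange riser collar down the saucer's white centre post, fully home, and let go of it. Then lift the white planter by its wooden grip up and off the hook, carry it upright, and set it gently on top of the collar with the hole in its underside over the post. Leave the other things on the desk where they are.

Things in the scene. Friction and masses are not known exactly. Their poses are not given: they have to be found in the camera images.
- dock: (all sizes in mm) dark steel saucer, fixed: outer diameter 154, rim 20 high (inner diameter 126 at the floor, wider above), floor 10 above the desk. A white upright post, diameter 24, stands at its centre, top 68 above the desk (58 above the floor; its last 8 taper to diameter 12). Origin: centre of underside, on the desk, on the post's axis; z up
- riser: orange collar: plain ring lying flat on the desk, outer diameter 60, through hole 29, 32 high, about 60 g; grip it across its outside. Origin: centre of underside, z along its axis. Fully home, its origin is 10 above the dock's origin
- hookstand: dark steel hook stand, fixed. Origin: on the desk right below the hook's seat. A flat level arm, 20 wide (y), 8 thick, top face 175 above the desk, points to its own -x (about towards the robot); it is carried by an 18 diameter upright at x = +95 that ends at the arm, on a foot plate from x = +40 to +130, 110 wide, 12 high
- hook_seat (a point): centre of the hook's seat, on the arm's top face, 175 above the desk. The seat runs from x = -13 to +13 (stand's axes) between an upturned lip at the free end (outer face x = -18, top 10 above the arm) and a shoulder (8 above the arm). Nothing of the stand rises above the lip
- planter: white round planter with a succulent, about 450 g, hanging upright, axes nearly the hook stand's. Origin: centre of underside, 35 above the desk hanging, 42 above the dock's origin seated. Pot diameter 90 at the bottom, 110 at the rim, 75 high; plant up to 103; overall 184 high. Hole in the underside: diameter 32, 45 deep. To come off: raise 12 to 25, then draw 90 along the stand's -x
- planter_grip (a point): holding point in the dark wooden grip, 174 above the planter's origin, on its axis. The grip is a block 16 (x) by 62 (y) by 44 (z), 140 to 184 above the origin, joined to the rim by brass rods in the y-z plane (6 thick, up to 114 apart). Its underside rests on the hook and the lip stands in front of its lowest 10: pinch its upper half across the 16
- tape_roll: bystander: flat roll of yellow tape lying on the desk, outer diameter 92, hole 76, 24 high; not the riser. Origin: centre of underside
- mug: bystander: blue mug, 80 across, 95 high, handle on its +y side. Origin: centre of underside
- pen_cup: bystander: dark steel empty pen cup, 76 across, 100 high. Origin: centre of underside
- mouse: bystander: black computer mouse, 105 x 62 x 36. Origin: centre of underside
- mister: bystander: amber bottle with a black cap, 70 across, 170 high. Origin: centre of underside
- empty_pot: bystander: empty terracotta pot, 90 across, 85 high. Origin: centre of underside
- table: the wooden desk, top at height 0, fixed

How it is judged:
On the way, in this order (a step that is already met when the one before it is completed fails the run):
1. The collar is fully home on the saucer's post (within 3 mm of the saucer's floor, flat) and released by the fingers (horizontal distance between riser and dock below 0.006 m and z of riser in the frame of dock below 0.013 m and angle between riser's own z axis and vertical below 0.08 rad and contact force between the fingers and riser below 0.1 N), for 0.2 s.
2. Then the planter is off the hook and held clear of it: more than 60 mm away from the hook's seat horizontally, upright, not touching the hook stand, its underside at least 20 mm above the desk (horizontal distance between planter and hook_seat above 0.06 m and height (world z) of planter above 0.02 m and angle between planter's own z axis and vertical below 0.4 rad and contact force between planter and hookstand below 0.1 N), for 0.1 s.
At the end, for the whole second after the job is handed in: Collar flat on the post, within 3 mm of the saucer's floor and 6 mm of its centre. Planter upright (within 4.5 degrees), at rest on the collar with the post in its hole: within 8 mm of the saucer's centre, underside within 3 mm of 42 mm above the desk (horizontal distance between riser and dock below 0.006 m and z of riser in the frame of dock below 0.013 m and angle between each of riser, planter's own z axis and vertical below 0.08 rad and horizontal distance between planter and dock below 0.008 m and z of planter in the frame of dock between 0.039 and 0.0455 m and linear speed of planter below 0.02 m/s and angular speed of planter below 0.1 rad/s); the robot touches nothing.
It fails at once if The planter is set down hard: more than 40 N between it and the collar, the saucer or the desk (contact force between planter and riser above 40 N or contact force between planter and dock above 40 N or contact force between planter and table above 40 N).
It fails at once if The planter is wrenched against the hook stand with more than 40 N (contact force between planter and hookstand above 40 N).
It fails at once if The planter tips by more than 30 degrees (angle between planter's own z axis and vertical above 0.52 rad).
It fails at once if A bystander is moved more than 30 mm (distance of any of tape_roll, mug, pen_cup, mouse, mister, empty_pot from where it was at the start of the episode above 0.03 m).
It also fails if it takes over 69 s, if anything falls off the work surface, if the arm or the gripper's body presses on something with over 40 N, if the wrist force passes 120 N, or if a joint passes its speed limit or range.

## Working session

There is one attempt and no reset: what is moved stays moved. The work goes in short steps, Python scripts to look and compute and a tool call to move; the robot and the scene stay as the last step left them, time stands still between calls to the robot, and variables do not carry over. Pictures are saved under pics/ and viewed, at most 10 in all, crops included, and the job is handed in when it is done.

Besides the shell and the picture viewer there is one more tool, called after ">>>" as a command line: name --argument value ..., lists and objects as JSON in quotes. play_rows: Moves the arm, as the interface text tells. Its arguments: {"type":"object","properties":{"motion":{"type":"array"},"grip_force":{"type":"number"}},"required":["motion"]}

```bash
mkdir -p pics; ls; cat > h.py <<'E'
import numpy as np, cv2
from station import get_obs, camera, workorder
def save(n,c): cv2.imwrite(f'pics/{n}.png',c['frame'][:,:,::-1])
def pts(c,T=None):
    "world point per pixel from depth"
    K=c['camera_matrix'];T=c['T'] if T is None else T
    z=c['z_map'];v,u=np.mgrid[:z.shape[0],:z.shape[1]]
    P=np.stack([(u-K[0,2])/K[0,0]*z,-(v-K[1,2])/K[1,1]*z,-z],-1)
    return P@T[:3,:3].T+T[:3,3]
def ray(c,uv,zp,T=None):
    "pixels -> points on plane z=zp"
    K=c['camera_matrix'];T=c['T'] if T is None else T
    uv=np.atleast_2d(uv).astype(float)
    d=np.stack([(uv[:,0]-K[0,2])/K[0,0],-(uv[:,1]-K[1,2])/K[1,1],-np.ones(len(uv))],-1)@T[:3,:3].T
    return T[:3,3]+d*((zp-T[2,3])/d[:,2])[:,None]
E
python3 - <<'E'
from h import *
o=get_obs();print(o)
for n in('scene','top'):
    c=camera(n);save(n,c);np.savez(n,**c);print(n,c.keys(),c['camera_matrix'],c['T'])
a=cv2.imread('pics/scene.png');b=cv2.imread('pics/top.png')
E
```

```text
pics
{'time_s': 0.0, 'qpos': array([-1.20659835e+00,  3.00438878e-01,  1.52161855e+00, -3.22433947e-05,
        1.32067823e+00, -6.65764172e-02]), 'joint_vel': array([-1.05691522e-03, -8.38991044e-05,  1.88141255e-04, -1.24727532e-03,
       -4.66637921e-04,  1.65740004e-03]), 'tau': array([-6.27059180e-04, -5.31805551e+01, -3.52735162e+01,  7.08354707e-02,
        2.44275777e-02, -1.38765149e-04]), 'ee_pos': array([ 0.22957824, -0.49951714,  0.22388814]), 'eef_rot': array([-3.14045010e+00, -4.48796627e-05,  4.30782370e-01]), 'force': array([-1.29038102,  0.36624424, -0.14787642]), 'moment': array([ 0.01844918, -0.03397556,  0.0280704 ]), 'grip_force': 0.0, 'grip_width': 0.09396871782047245}
scene dict_keys(['frame', 'z_map', 'camera_matrix', 'T']) [[430.06426667   0.         277.95975272]
 [  0.         430.06426667 203.02103638]
 [  0.           0.           1.        ]] [[-0.41504999 -0.69287642  0.58962342  1.20592942]
 [ 0.90970212 -0.30661838  0.2800486   0.31290244]
 [-0.0132497   0.65261584  0.7575731   0.96086174]
 [ 0.          0.          0.          1.        ]]
top dict_keys(['frame', 'z_map', 'camera_matrix', 'T']) [[408.91200224   0.         278.66021542]
 [  0.         408.91200224 201.44497097]
 [  0.           0.           1.        ]] [[-0.01514759  0.98894797 -0.14748719  0.41808175]
 [-0.99987426 -0.01428963  0.0068751  -0.00836829]
 [ 0.00469158  0.14757279  0.98904007  1.11985671]
 [ 0.          0.          0.          1.        ]]
```

View pics/scene.png

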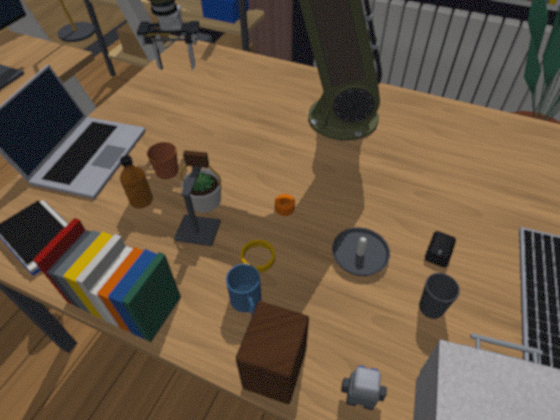

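View pics/top.png

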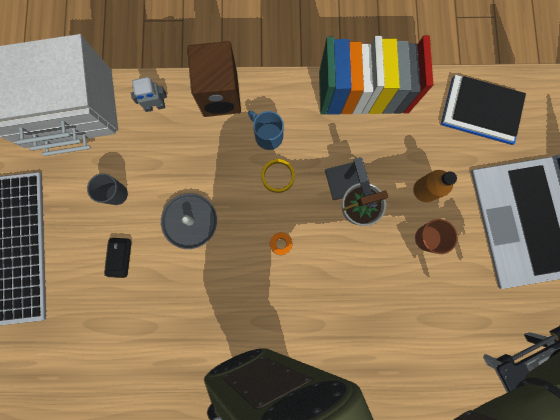

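The scene view shows the collar at (285,205), the post at (361,245), and the planter with its brown grip at (196,159). In the top view the collar is at (281,243), the saucer at (188,220), the grip at (366,201) and the hook arm near (362,172).

```bash
cat > m.py <<'E'
from h import *
C={n:dict(np.load(n+'.npz')) for n in('scene','top')}
np.set_printoptions(precision=4,suppress=True)
def tri(uvs):
    A=np.zeros((3,3));b=np.zeros(3)
    for n,uv in uvs.items():
        o=C[n]['T'][:3,3];d=ray(C[n],uv,0)[0]-o;d/=np.linalg.norm(d);M=np.eye(3)-np.outer(d,d);A+=M;b+=M@o
    return np.linalg.solve(A,b)
def rep(name,Q):
    z=np.percentile(Q[:,2],[2,50,98]);print(name,len(Q),'z',z,'mean',Q.mean(0))
    return Q
boxes={'collar':{'scene':(270,190,300,220),'top':(265,228,297,260)},'grip':{'scene':(180,148,212,170),'top':(340,185,392,215)},'post':{'scene':(350,230,372,268),'top':(178,208,200,232)}}
for k,b in boxes.items():
    for n,(x0,y0,x1,y1) in b.items():
        c=C[n];P=pts(c);hsv=cv2.cvtColor(c['frame'],cv2.COLOR_RGB2HSV).astype(int);m=np.zeros(P.shape[:2],bool);m[y0:y1,x0:x1]=1
        if k=='collar': m&=(hsv[...,1]>200)&(hsv[...,0]<14)&(hsv[...,2]>120)
        if k=='grip': m&=(P[...,2]>0.185)&(P[...,2]<.24)
        if k=='post': m&=(P[...,2]>0.03)
        Q=rep(k+' '+n,P[m])
        t=Q[Q[:,2]>np.percentile(Q[:,2],98)-.006]
        (cx,cy),(w,h),a=cv2.minAreaRect((t[:,:2]*1000).astype(np.float32))
        print('   top face',len(t),'z',np.median(t[:,2]),'rect mm',cx,cy,w,h,a, 'circ',cv2.minEnclosingCircle((t[:,:2]*1000).astype(np.float32)))
        v,u=np.nonzero(m); print('   px',u.mean(),v.mean(),u.min(),u.max(),v.min(),v.max())
# saucer rim, foot plate, arm, heights
for n in C:
    P=pts(C[n]);q=P.reshape(-1,3)
    s=q[(np.abs(q[:,2]-.02)<.004)&(np.abs(q[:,0]-.38)<.12)&(np.abs(q[:,1]-.22)<.12)]
    print(n,'saucer',len(s),cv2.minEnclosingCircle((s[:,:2]*1000).astype(np.float32)))
    s=q[(np.abs(q[:,2]-.175)<.006)&(np.hypot(q[:,0]-.45,q[:,1]+.2)<.15)]
    print(n,'arm',len(s),s.min(0),s.max(0),cv2.minAreaRect((s[:,:2]*1000).astype(np.float32)))
    s=q[(np.abs(q[:,2]-.012)<.004)&(np.hypot(q[:,0]-.5,q[:,1]+.2)<.13)]
    print(n,'foot',len(s),cv2.minAreaRect((s[:,:2]*1000).astype(np.float32)))
E
python3 m.py; python3 - <<'E'
from h import *
c=dict(np.load('top.npz'));s=dict(np.load('scene.npz'))
a=cv2.resize(c['frame'][130:270,310:470],None,fx=3,fy=3,interpolation=2)
b=cv2.resize(s['frame'][130:250,150:280],None,fx=3.2,fy=3.2,interpolation=2)
h=max(a.shape[0],b.shape[0]);z=np.zeros((h,0,3),np.uint8)
im=np.concatenate([cv2.copyMakeBorder(x,0,h-x.shape[0],0,0,0) for x in(a,b[:,:320])],1)
cv2.imwrite('pics/crop.png',im[:,:,::-1])
E
```

```text
collar scene 25 z [0.0281 0.0316 0.5164] mean [ 0.5021 -0.0029  0.0685]
   top face 1 z 0.9608617409096424 rect mm 1205.929443359375 312.9024353027344 0.0 0.0 0.0 circ ((1205.929443359375, 312.9024353027344), 9.999999747378752e-05)
   px 284.08 202.48 276 292 195 208
collar top 2 z [0.0294 0.0303 0.0312] mean [ 0.4691 -0.0125  0.0303]
   top face 2 z 0.030332345664734972 rect mm 469.1195068359375 -12.46034049987793 42.78630828857422 0.0 -120.60578918457031 circ ((469.1195068359375, -12.46034049987793), 21.393253326416016)
   px 278.0 243.0 271 285 239 247
grip scene 324 z [0.1861 0.2082 0.2202] mean [ 0.5661 -0.2226  0.2065]
   top face 115 z 0.21778373257768702 rect mm 562.6019287109375 -226.27630615234375 18.91738510131836 60.77947235107422 16.551136016845703 circ ((563.0972900390625, -226.01329040527344), 30.72161865234375)
   px 195.14197530864197 157.90740740740742 182 208 151 166
grip top 251 z [0.186  0.2179 0.2214] mean [ 0.558  -0.2251  0.2139]
   top face 190 z 0.21855404968117498 rect mm 559.8396606445312 -227.728515625 15.78538703918457 61.94801712036133 14.92593860626220
[... 745 characters left out ...]
98.58380126953125, 230.4450225830078), 65.19023895263672)
scene arm 115 [ 0.5505 -0.2593  0.1691] [ 0.5994 -0.1906  0.1808] ((580.9817504882812, -218.28671264648438), (42.83842086791992, 72.06532287597656), 18.802082061767578)
scene foot 204 ((616.0145874023438, -207.37161254882812), (33.76728820800781, 101.28192138671875), 12.869751930236816)
top saucer 105 ((498.7681884765625, 227.94363403320312), 65.88646697998047)
top arm 131 [ 0.5403 -0.2439  0.169 ] [ 0.5996 -0.1909  0.1809] ((567.7562866210938, -222.464599609375), (48.23415756225586, 56.46354293823242), 70.85205841064453)
top foot 210 ((611.8023071289062, -190.58944702148438), (38.4520263671875, 62.54997634887695), 14.230259895324707)
```

View pics/crop.png

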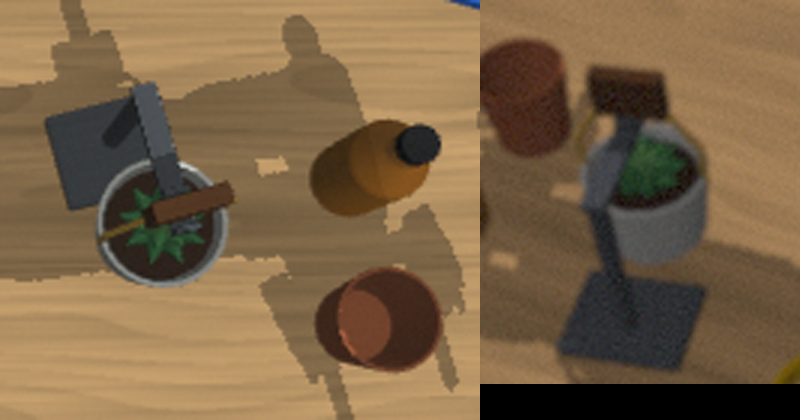

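```bash
cat >> m.py <<'E'
print('----')
for n in C:
    c=C[n];P=pts(c);hsv=cv2.cvtColor(c['frame'],cv2.COLOR_RGB2HSV).astype(int)
    x0,y0,x1,y1=boxes['collar'][n];m=np.zeros(P.shape[:2],bool);m[y0:y1,x0:x1]=1
    m&=(hsv[...,1]>190)&(hsv[...,0]<15)
    cn=max(cv2.findContours(m.astype(np.uint8),0,1)[0],key=cv2.contourArea)
    for zp in(0.032,0.016,0):
        w=ray(c,cn[:,0,:],zp)[:,:2];print(n,'collar',m.sum(),zp,'ctr',cv2.minEnclosingCircle((w*1000).astype(np.float32)))
    ok=m&(c['z_map']>.1)&(P[...,2]>.029)&(P[...,2]<.04);print('  depth top',ok.sum(),P[ok].mean(0))
    q=P[c['z_map']>.1]
    for nm,ctr,zl,r in(('post',(.497,.228),(.061,.075),.03),('rim',(.497,.228),(.016,.024),.09)):
        s=q[(q[:,2]>zl[0])&(q[:,2]<zl[1])&(np.hypot(q[:,0]-ctr[0],q[:,1]-ctr[1])<r)]
        print(n,nm,len(s),'mean',s.mean(0),'circ',cv2.minEnclosingCircle((s[:,:2]*1000).astype(np.float32)))
    for nm,ctr in(('tape',(278,176)),('mug',(268,130)),('pot',(436,237)),('mist',(437,185)),('cup',(107,190)),('mouse',(118,257))):
        if n=='top': print(nm,ray(c,ctr,.03)[0])
E
python3 m.py | sed -n '/----/,$p'
```

```text
----
scene collar 270 0.032 ctr ((479.5150146484375, -14.624608993530273), 38.4411506652832)
scene collar 270 0.016 ctr ((467.002197265625, -20.266460418701172), 39.10337829589844)
scene collar 270 0 ctr ((454.489501953125, -25.908239364624023), 39.76548767089844)
  depth top 136 [ 0.4739 -0.014   0.0313]
scene post 0 mean [nan nan nan] circ ((0.0, 0.0), 0.0)
scene rim 227 mean [0.4967 0.2307 0.019 ] circ ((531.2485961914062, 230.11582946777344), 75.6690902709961)
top collar 192 0.032 ctr ((468.94293212890625, -19.166751861572266), 28.43244171142578)
top collar 192 0.016 ctr ((469.69097900390625, -19.325572967529297), 28.85062026977539)
top collar 192 0 ctr ((470.4390563964844, -19.48439598083496), 29.268798828125)
  depth top 160 [ 0.4727 -0.0174  0.0319]
top post 7 mean [0.5245 0.2276 0.0636] circ ((525.217529296875, 227.458984375), 5.071019172668457)
top rim 184 mean [0.497  0.2288 0.0189] circ ((532.3584594726562, 228.24830627441406), 75.45960235595703)
tape [ 0.6506 -0.0152  0.03  ]
mug [0.7809 0.0105 0.03  ]
pot [ 0.4787 -0.4338  0.03  ]
mist [ 0.6195 -0.4467  0.03  ]
cup [0.6185 0.4471 0.03  ]
mouse [0.4387 0.4098 0.03  ]m.py:45: RuntimeWarning: Mean of empty slice.
  print(n,nm,len(s),'mean',s.mean(0),'circ',cv2.minEnclosingCircle((s[:,:2]*1000).astype(np.float32)))
  ret = um.true_divide(
```

```bash
cat > go.py <<'E'
import sys
from h import *
# usage: go.py x y z yaw [fromx fromy fromz fromyaw]  -> row fractions (tool down)
a=list(map(float,sys.argv[1:])); o=get_obs()
t=np.array(a[:3]); f=np.array(a[4:7]) if len(a)>4 else o['ee_pos']; y0=a[7] if len(a)>4 else o['eef_rot'][2]
d=t-f;c,s=np.cos(y0),np.sin(y0);dy=(a[3]-y0+np.pi)%(2*np.pi)-np.pi
print('row',np.round([ (d[0]*c+d[1]*s)/.25,(d[0]*s-d[1]*c)/.25,-d[2]/.25,0,0,-dy/(2*np.pi)],4),'dist',np.linalg.norm(d),'deg',np.degrees(dy))
E
python3 go.py .34 -.26 .224 1.5708 .2296 -.4995 .2239 .4308
python3 go.py .46 -.02 .224 1.5708 .34 -.26 .224 1.5708
```

```text
row [ 8.013e-01 -6.861e-01 -4.000e-04  0.000e+00  0.000e+00 -1.814e-01] dist 0.2637203443043407 deg 65.31718864491383
row [ 0.96  0.48 -0.    0.    0.   -0.  ] dist 0.2683281572999748 deg 0.0
```

>>> play_rows --motion '[[[0.801, -0.686, 0, 0, 0, -0.1814, 1], [0.801, -0.686, 0, 0, 0, -0.1814, 1], [0.801, -0.686, 0, 0, 0, -0.1814, 1], [0.801, -0.686, 0, 0, 0, -0.1814, 1], [0.801, -0.686, 0, 0, 0, -0.1814, 1], [0.801, -0.686, 0, 0, 0, -0.1814, 1], [0.801, -0.686, 0, 0, 0, -0.1814, 1], [0.801, -0.686, 0, 0, 0, -0.1814, 1], [0.801, -0.686, 0, 0, 0, -0.1814, 1], [0.801, -0.686, 0, 0, 0, -0.1814, 1]]]'

```text
time_s: 1.1
ee_pos: [0.3399, -0.2603, 0.2243]
eef_rot: [-3.141, -0.0, 1.568]
force: [0.1, -0.4, 0.0]
grip_width: 0.0941
grip_force: 0.0
```

>>> play_rows --motion '[[[0.96, 0.48, 0, 0, 0, 0, 1], [0.96, 0.48, 0, 0, 0, 0, 1], [0.96, 0.48, 0, 0, 0, 0, 1], [0.96, 0.48, 0, 0, 0, 0, 1], [0.96, 0.48, 0, 0, 0, 0, 1], [0.96, 0.48, 0, 0, 0, 0, 1], [0.96, 0.48, 0, 0, 0, 0, 1], [0.96, 0.48, 0, 0, 0, 0, 1], [0.96, 0.48, 0, 0, 0, 0, 1]]]'

```text
time_s: 2.0
ee_pos: [0.4597, -0.0213, 0.2244]
eef_rot: [-3.141, 0.0, 1.568]
force: [-0.3, 0.4, 0.3]
grip_width: 0.0936
grip_force: 0.0
```

```bash
cat >> h.py <<'E'
from scipy.spatial.transform import Rotation as Rn
def wrist(name=None):
    o=get_obs();c=camera('wrist');W=np.eye(4);W[:3,:3]=Rn.from_euler('xyz',o['eef_rot']).as_matrix();W[:3,3]=o['ee_pos']
    c['T']=W@c['T_tool_cam']
    if name: save(name,c);np.savez(name,**c)
    return o,c
E
python3 - <<'E'
from h import *
np.set_printoptions(precision=4,suppress=True)
o,c=wrist('w1');print(o['ee_pos'],o['eef_rot'],o['time_s'],c['T'],c['camera_matrix'])
hsv=cv2.cvtColor(c['frame'],cv2.COLOR_RGB2HSV).astype(int)
m=((hsv[...,1]>180)&(hsv[...,0]<15)&(hsv[...,2]>90)).astype(np.uint8)
cn=max(cv2.findContours(m,0,1)[0],key=cv2.contourArea);print(cv2.boundingRect(cn),cv2.contourArea(cn))
P=pts(c);ok=(m>0)&(c['z_map']>.05)&(P[...,2]>.026)&(P[...,2]<.04)
q=P[ok];print('top z',np.median(q[:,2]),cv2.minEnclosingCircle((q[:,:2]*1000).astype(np.float32)),len(q))
E
```

```text
[ 0.4597 -0.0213  0.2244] [-3.1415  0.0001  1.5684] 2.0 [[ 1.      0.0022  0.0015  0.4602]
 [-0.0026  0.9578  0.2873  0.0626]
 [-0.0008 -0.2873  0.9578  0.3846]
 [ 0.      0.      0.      1.    ]] [[332.1967   0.     278.7715]
 [  0.     332.1967 213.1431]
 [  0.       0.       1.    ]]Traceback (most recent call last):
  File "<stdin>", line 6, in <module>
ValueError: max() iterable argument is empty
```

View pics/w1.png

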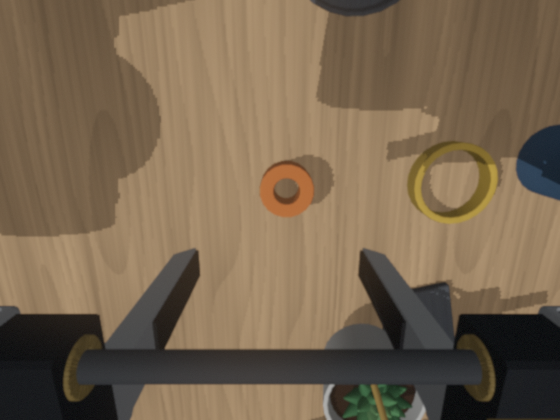

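The wrist view shows the collar at (287,190) between the fingers' planes. I'll relax the colour threshold.

```bash
cat > col.py <<'E'
from h import *
np.set_printoptions(precision=4,suppress=True)
def collar(c,zp=.032):
    hsv=cv2.cvtColor(c['frame'],cv2.COLOR_RGB2HSV).astype(int)
    m=((hsv[...,1]>170)&(hsv[...,0]<14)&(hsv[...,2]>140)).astype(np.uint8)
    cs,hi=cv2.findContours(m,cv2.RETR_CCOMP,1)
    big=max(range(len(cs)),key=lambda i:cv2.contourArea(cs[i]) if hi[0][i][3]<0 else -1)
    print('bbox',cv2.boundingRect(cs[big]))
    holes=[cs[i] for i in range(len(cs)) if hi[0][i][3]==big]
    P=pts(c);ok=(m>0)&(c['z_map']>.05);q=P[ok];zt=np.percentile(q[:,2],90);print('top z',zt,'top pts mean',q[q[:,2]>zt-.004].mean(0))
    for nm,k in [('outer',cs[big])]+[('hole',max(holes,key=cv2.contourArea))]*(len(holes)>0):
        w=ray(c,k[:,0,:],zp)[:,:2]*1000;e=cv2.fitEllipse(w.astype(np.float32));print(nm,cv2.minEnclosingCircle(w.astype(np.float32)),e)
if __name__=='__main__':
    c=dict(np.load('w1.npz'));print(c['frame'][190,268]);collar(c)
    q=pts(c)[c['z_map']>.05]
E
python3 col.py
```

```text
[180 111  63]
bbox (285, 204, 1, 1)
top z 0.03240357071615148 top pts mean [ 0.478  -0.0208  0.0312]Traceback (most recent call last):
  File "col.py", line 14, in <module>
    c=dict(np.load('w1.npz'));print(c['frame'][190,268]);collar(c)
                                                         ~~~~~~^^^
  File "col.py", line 11, in collar
    for nm,k in [('outer',cs[big])]+[('hole',max(holes,key=cv2.contourArea))]*(len(holes)>0):
                                             ~~~^^^^^^^^^^^^^^^^^^^^^^^^^^^
ValueError: max() iterable argument is empty
```

```bash
python3 - <<'E'
from h import *
c=dict(np.load('w1.npz'));f=c['frame']
print(f.shape,[tuple(map(int,f[190,u])) for u in range(245,330,4)])
h=cv2.cvtColor(f,cv2.COLOR_RGB2HSV)
print([tuple(map(int,h[190,u])) for u in range(245,330,4)])
E
```

```text
(420, 560, 3) [(165, 138, 107), (160, 134, 104), (169, 142, 110), (163, 137, 105), (180, 114, 66), (180, 111, 62), (178, 110, 61), (136, 82, 48), (128, 104, 78), (127, 103, 78), (122, 99, 74), (117, 94, 70), (115, 93, 69), (113, 81, 54), (177, 110, 61), (179, 109, 60), (177, 108, 59), (154, 99, 60), (126, 103, 78), (120, 98, 74), (127, 103, 78), (126, 103, 78)]
[(16, 90, 165), (16, 89, 160), (16, 89, 169), (17, 91, 163), (13, 162, 180), (12, 167, 180), (13, 168, 178), (12, 165, 136), (16, 100, 128), (15, 98, 127), (16, 100, 122), (15, 102, 117), (16, 102, 115), (14, 133, 113), (13, 167, 177), (12, 170, 179), (12, 170, 177), (12, 156, 154), (16, 97, 126), (16, 98, 120), (15, 98, 127), (16, 97, 126)]
```

```bash
sed -i 's/>170/>128/; s/<14)/<15)/; s/>140)/>80)/' col.py; python3 col.py
```

```text
[180 111  63]
bbox (260, 161, 54, 56)
top z 0.03281239715921837 top pts mean [ 0.4679 -0.0172  0.0318]
outer ((467.7749328613281, -16.17913818359375), 31.00792694091797) ((467.96722412109375, -16.44872283935547), (58.00593948364258, 61.22228240966797), 1.3377299308776855)
hole ((467.4888916015625, -14.180511474609375), 13.536136627197266) ((467.46356201171875, -14.744558334350586), (22.201292037963867, 26.20353889465332), 98.04670715332031)
```

```bash
python3 go.py .4677 -.0172 .026 1.5708
```

```text
row [ 1.68e-02  3.18e-02  7.94e-01  0.00e+00  0.00e+00 -4.00e-04] dist 0.19869381485003856 deg 0.14263246240534094
```

>>> play_rows --motion '[[[0.017, 0.032, 0.1, 0, 0, 0, 1], [0.017, 0.032, 0.3, 0, 0, 0, 1], [0.017, 0.032, 0.5, 0, 0, 0, 1], [0.017, 0.032, 0.65, 0, 0, 0, 1], [0.017, 0.032, 0.75, 0, 0, 0, 1], [0.017, 0.032, 0.794, 0, 0, 0, 1], [0.017, 0.032, 0.794, 0, 0, 0, -1], [0.017, 0.032, 0.794, 0, 0, 0, -1], [0.017, 0.032, 0.794, 0, 0, 0, -1], [0.017, 0.032, 0.794, 0, 0, 0, -1]]]' --grip_force 15

```text
time_s: 3.05
ee_pos: [0.4686, -0.0162, 0.027]
eef_rot: [3.14, 0.0, 1.57]
force: [-0.3, -0.0, 0.3]
grip_width: 0.0658
grip_force: 0.0
```

>>> play_rows --motion '[[[0, 0, 0, 0, 0, 0, -1], [0, 0, 0, 0, 0, 0, -1], [0, 0, 0, 0, 0, 0, -1]]]'

```text
time_s: 3.35
ee_pos: [0.4685, -0.0161, 0.0268]
eef_rot: [3.14, 0.0, 1.571]
force: [-1.9, -1.0, 7.7]
grip_width: 0.0602
grip_force: 15.0
```

```bash
python3 go.py .47 .16 .224 1.5708
```

```text
row [ 0.7045  0.0058 -0.789   0.      0.     -0.    ] dist 0.26442637126802915 deg 0.010334400669177013
```

>>> play_rows --motion '[[[0, 0, -0.1, 0, 0, 0, -1], [0, 0, -0.3, 0, 0, 0, -1], [0.1, 0.05, -0.5, 0, 0, 0, -1], [0.25, 0.1, -0.7, 0, 0, 0, -1], [0.4, 0.2, -0.7, 0, 0, 0, -1], [0.55, 0.25, -0.7, 0, 0, 0, -1], [0.624, 0.25, -0.7, 0, 0, 0, -1], [0.624, 0.25, -0.7, 0, 0, 0, -1], [0.624, 0.25, -0.7, 0, 0, 0, -1], [0.624, 0.25, -0.7, 0, 0, 0, -1]]]'

```text
time_s: 4.35
ee_pos: [0.5305, 0.1389, 0.201]
eef_rot: [-3.141, 0.0, 1.57]
force: [0.1, -0.1, -0.4]
grip_width: 0.0595
grip_force: 15.0
```

```bash
python3 - <<'E'
from h import *
np.set_printoptions(precision=4,suppress=True)
o,c=wrist('w2');print(o['ee_pos'],o['eef_rot'],o['grip_width'])
P=pts(c);q=P[c['z_map']>.05]
for nm,zl,r in(('post',(.05,.08),.03),('rim',(.016,.024),.09)):
    s=q[(q[:,2]>zl[0])&(q[:,2]<zl[1])&(np.hypot(q[:,0]-.53,q[:,1]-.229)<r)]
    if len(s): print(nm,len(s),s.mean(0),s[:,2].max(),cv2.minEnclosingCircle((s[:,:2]*1000).astype(np.float32)))
E
```

```text
[0.5305 0.1389 0.201 ] [-3.1415  0.0002  1.5696] 0.0594661794017126
post 607 [0.5329 0.2293 0.0648] 0.0700338478281004 ((532.9803466796875, 229.470947265625), 11.808443069458008)
rim 3353 [0.5329 0.2368 0.0191] 0.02346391941971321 ((532.6616821289062, 229.476806640625), 76.46609497070312)
```

View pics/w2.png

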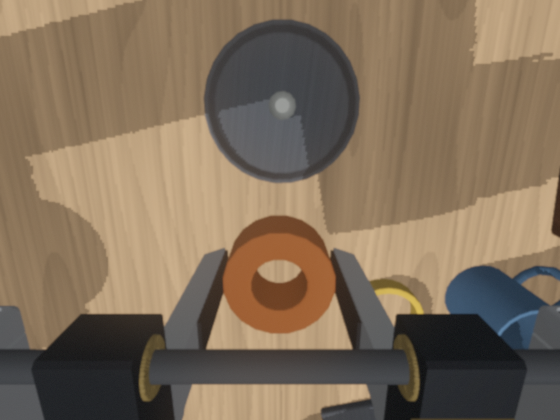

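The wrist view shows the post at (284,105) and the held collar at (279,285).

```bash
python3 - <<'E'
from h import *
from col import collar
c=dict(np.load('w2.npz'));P=pts(c);f=c['frame']
hsv=cv2.cvtColor(f,cv2.COLOR_RGB2HSV).astype(int)
m=(hsv[...,1]>128)&(hsv[...,0]<15)&(c['z_map']>.05)&(P[...,2]>.19)&(P[...,2]<.23);m[:200]=0;m[345:]=0
q=P[m];h=np.histogram(q[:,2],12);print(h)
zt=np.percentile(q[:,2],75);t=q[np.abs(q[:,2]-zt)<.003];print(zt,t.mean(0),cv2.minEnclosingCircle((t[:,:2]*1000).astype(np.float32)))
mm=(m&(np.abs(P[...,2]-zt)<.003)).astype(np.uint8)
cs,hi=cv2.findContours(mm,cv2.RETR_CCOMP,1)
for k in sorted(cs,key=cv2.contourArea)[-2:]:
    w=ray(c,k[:,0,:],zt)[:,:2]*1000;print(cv2.fitEllipse(w.astype(np.float32)),len(k))
E
```

```text
(array([ 151,  161,  163,  170,  159,  179,  183,  190,  227, 1188, 5240,
        407]), array([0.19  , 0.1916, 0.1931, 0.1946, 0.1962, 0.1977, 0.1993, 0.2008,
       0.2023, 0.2039, 0.2054, 0.2069, 0.2085]))
0.20633278744678013 [0.5306 0.1388 0.206 ] ((530.4833984375, 137.4598388671875), 30.40724754333496)
((530.43310546875, 137.97958374023438), (28.56053924560547, 28.7991943359375), 133.96319580078125) 157
((530.572998046875, 137.76365661621094), (58.30952072143555, 58.47827911376953), 54.161582946777344) 325
```

```bash
python3 go.py .5329 .2305 .12 1.5708
```

```text
row [ 3.667e-01  8.900e-03  3.241e-01  0.000e+00  0.000e+00 -2.000e-04] dist 0.12238047608781659 deg 0.0856647725124582
```

>>> play_rows --motion '[[[0.1, 0.009, 0.05, 0, 0, 0, -1], [0.23, 0.009, 0.15, 0, 0, 0, -1], [0.32, 0.009, 0.25, 0, 0, 0, -1], [0.367, 0.009, 0.324, 0, 0, 0, -1], [0.367, 0.009, 0.324, 0, 0, 0, -1], [0.367, 0.009, 0.324, 0, 0, 0, -1], [0.367, 0.009, 0.324, 0, 0, 0, -1]]]'

```text
time_s: 5.1
ee_pos: [0.5336, 0.2308, 0.1214]
eef_rot: [3.14, -0.001, 1.569]
force: [0.5, -0.3, -0.9]
grip_width: 0.0598
grip_force: 15.0
```

```bash
python3 - <<'E'
from h import *
np.set_printoptions(precision=4,suppress=True)
o=get_obs();print(o['ee_pos'],o['eef_rot'],o['force'])
E
python3 go.py .5329 .2305 .037 1.5708
```

```text
[0.5336 0.2308 0.1214] [ 3.1398 -0.0005  1.5694] [ 0.4807 -0.2858 -0.9201]
row [-1.000e-03 -2.800e-03  3.376e-01  0.000e+00  0.000e+00 -2.000e-04] dist 0.08440917827299327 deg 0.08156524094991716
```

>>> play_rows --motion '[[[-0.001, -0.003, 0.06, 0, 0, 0, -1], [-0.001, -0.003, 0.13, 0, 0, 0, -1], [-0.001, -0.003, 0.18, 0, 0, 0, -1], [-0.001, -0.003, 0.22, 0, 0, 0, -1], [-0.001, -0.003, 0.25, 0, 0, 0, -1], [-0.001, -0.003, 0.28, 0, 0, 0, -1], [-0.001, -0.003, 0.305, 0, 0, 0, -1], [-0.001, -0.003, 0.325, 0, 0, 0, -1], [-0.001, -0.003, 0.33, 0, 0, 0, -1], [-0.001, -0.003, 0.33, 0, 0, 0, -1]]]'

```text
time_s: 6.1
ee_pos: [0.5321, 0.2314, 0.0374]
eef_rot: [-3.142, 0.0, 1.571]
force: [-0.4, -0.5, -0.9]
grip_width: 0.0597
grip_force: 15.0
```

>>> play_rows --motion '[[[0, 0, 0.006, 0, 0, 0, -1], [0, 0, 0.006, 0, 0, 0, -1], [0, 0, 0.006, 0, 0, 0, 0.55], [0, 0, 0.006, 0, 0, 0, 0.55], [0, 0, 0.006, 0, 0, 0, 0.55], [0, 0, 0.006, 0, 0, 0, 0.55]]]'

```text
time_s: 6.7
ee_pos: [0.5321, 0.2314, 0.0359]
eef_rot: [3.142, -0.0, 1.571]
force: [-0.3, -0.1, 0.3]
grip_width: 0.0726
grip_force: 0.0
```

>>> play_rows --motion '[[[0, 0, -0.05, 0, 0, 0, 0.55], [0, 0, -0.15, 0, 0, 0, 0.55], [0, 0, -0.3, 0, 0, 0, 0.55], [-0.1, 0, -0.5, 0, 0, 0, 0.55], [-0.25, 0, -0.64, 0, 0, 0, 0.55], [-0.36, 0, -0.68, 0, 0, 0, 0.55], [-0.36, 0, -0.68, 0, 0, 0, 0.55], [-0.36, 0, -0.68, 0, 0, 0, 0.55]]]'

```text
time_s: 7.5
ee_pos: [0.5321, 0.1412, 0.2067]
eef_rot: [3.141, -0.0, 1.569]
force: [-0.1, -0.6, 0.3]
grip_width: 0.0731
grip_force: 0.0
```

```bash
python3 - <<'E'
from h import *
np.set_printoptions(precision=4,suppress=True)
o,c=wrist('w3');print(o['ee_pos'],o['eef_rot'],o['grip_width'],o['time_s'])
P=pts(c);f=c['frame'];q=P[c['z_map']>.05]
r=np.hypot(q[:,0]-.533,q[:,1]-.2295)
t=q[(r<.04)&(np.abs(q[:,2]-.042)<.006)];print('ring',np.median(t[:,2]),t[:,2].std(),t.mean(0),cv2.minEnclosingCircle((t[:,:2]*1000).astype(np.float32)))
A=np.c_[t[:,:2]-t[:,:2].mean(0),np.ones(len(t))];print(np.linalg.lstsq(A,t[:,2],rcond=None)[0])
s=q[(r<.03)&(q[:,2]>.055)&(q[:,2]<.08)];print('post',s.mean(0),cv2.minEnclosingCircle((s[:,:2]*1000).astype(np.float32)))
E
python3 go.py .46 -.02 .26 1.833
python3 go.py .46 -.13 .30 1.833
```

```text
[0.5321 0.1412 0.2067] [ 3.1405 -0.0004  1.5694] 0.07307629318949828 7.5
ring 0.04195795712612388 0.0008437609304135991 [0.5321 0.2297 0.0419] ((532.222412109375, 229.01925659179688), 29.885759353637695)
[-0.0015  0.      0.0419]
post [0.5329 0.2294 0.0647] ((532.95361328125, 229.23699951171875), 11.814408302307129)
row [-0.6471 -0.2873 -0.2162  0.      0.     -0.0418] dist 0.18508045422238456 deg 15.047217368796709
row [-1.0871 -0.2871 -0.3762  0.      0.     -0.0418] dist 0.29641952816104017 deg 15.047217368796709
```

```bash
python3 go.py .54 -.05 .32 1.833
python3 go.py .568 -.257 .32 1.833 .54 -.05 .32 1.833
```

```text
row [-0.767   0.0327 -0.4562  0.      0.     -0.0418] dist 0.22325584500569937 deg 15.047217368796709
row [-0.8287 -0.1065 -0.      0.      0.     -0.    ] dist 0.20888513590009225 deg 0.0
```

>>> play_rows --motion '[[[-0.05, 0, -0.15, 0, 0, -0.0418, 0.55], [-0.2, 0.03, -0.3, 0, 0, -0.0418, 0.55], [-0.4, 0.03, -0.4, 0, 0, -0.0418, 0.55], [-0.6, 0.03, -0.456, 0, 0, -0.0418, 0.55], [-0.767, 0.033, -0.456, 0, 0, -0.0418, 0.55], [-0.767, 0.033, -0.456, 0, 0, -0.0418, 0.55], [-0.767, 0.033, -0.456, 0, 0, -0.0418, 0.55]]]'

```text
time_s: 8.25
ee_pos: [0.5404, -0.0502, 0.3191]
eef_rot: [-3.14, -0.001, 1.832]
force: [-0.7, 1.0, -0.0]
grip_width: 0.0729
grip_force: 0.0
```

>>> play_rows --motion '[[[-0.1, -0.02, 0, 0, 0, 0, 0.3], [-0.3, -0.04, 0, 0, 0, 0, 0.3], [-0.5, -0.06, 0, 0, 0, 0, 0.3], [-0.7, -0.09, 0, 0, 0, 0, 0.3], [-0.829, -0.1065, 0, 0, 0, 0, 0.3], [-0.829, -0.1065, 0, 0, 0, 0, 0.3], [-0.829, -0.1065, 0, 0, 0, 0, 0.3]]]'

```text
time_s: 8.95
ee_pos: [0.569, -0.2559, 0.3189]
eef_rot: [-3.14, -0.001, 1.834]
force: [0.4, -0.4, 0.6]
grip_width: 0.0609
grip_force: 0.0
```

```bash
python3 - <<'E'
from h import *
np.set_printoptions(precision=4,suppress=True)
o,c=wrist('w4');print(o['ee_pos'],o['eef_rot'],o['grip_width'],o['time_s'])
P=pts(c);ok=c['z_map']>.05;q=P[ok]
t=q[(np.hypot(q[:,0]-.56,q[:,1]+.2275)<.06)&(q[:,2]>.19)&(q[:,2]<.235)]
zt=np.percentile(t[:,2],85);t=t[np.abs(t[:,2]-zt)<.004]
print('grip',zt,t.mean(0),cv2.minAreaRect((t[:,:2]*1000).astype(np.float32)))
a=q[(np.hypot(q[:,0]-.6,q[:,1]+.2175)<.1)&(q[:,2]>.165)&(q[:,2]<.19)]
print('arm',len(a),cv2.minAreaRect((a[:,:2]*1000).astype(np.float32)))
r=q[(np.hypot(q[:,0]-.56,q[:,1]+.2275)<.075)&(np.abs(q[:,2]-.11)<.003)];print('rim',len(r),cv2.minEnclosingCircle((r[:,:2]*1000).astype(np.float32)))
E
```

```text
[ 0.569  -0.2559  0.3189] [-3.1405 -0.0015  1.8343] 0.060905388549848644 8.95
grip 0.21959922689357156 [ 0.5592 -0.2256  0.2188] ((559.6611938476562, -227.2650146484375), (15.998923301696777, 61.41365432739258), 14.606324195861816)
arm 2591 ((598.7421875, -202.57716369628906), (122.70809936523438, 50.065853118896484), 12.750441551208496)
rim 1318 ((559.477294921875, -227.3864288330078), 54.67341613769531)
```

View pics/w4.png

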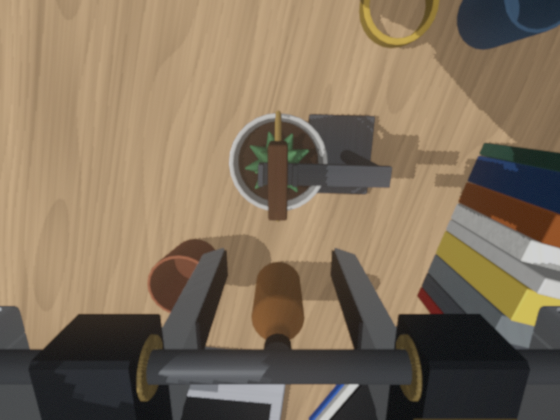

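The wrist view shows the grip block at (278,180), with its long side along the image vertical. The hook arm runs to the right of it.

```bash
python3 go.py .5597 -.2273 .211 1.8256
```

```text
row [ 0.1182 -0.0066  0.4335  0.      0.      0.0015] dist 0.11233032002521756 deg -0.5458775474425411
```

>>> play_rows --motion '[[[0.1, -0.006, 0.03, 0, 0, 0.0015, 0.3], [0.118, -0.007, 0.15, 0, 0, 0.0015, 0.3], [0.118, -0.007, 0.28, 0, 0, 0.0015, 0.3], [0.118, -0.007, 0.37, 0, 0, 0.0015, 0.3], [0.118, -0.007, 0.42, 0, 0, 0.0015, 0.3], [0.118, -0.007, 0.43, 0, 0, 0.0015, 0.3], [0.118, -0.007, 0.43, 0, 0, 0.0015, 0.3], [0.118, -0.007, 0.43, 0, 0, 0.0015, 0.3]]]'

```text
time_s: 9.8
ee_pos: [0.5595, -0.2292, 0.2138]
eef_rot: [3.14, 0.001, 1.824]
force: [0.7, 0.6, 0.1]
grip_width: 0.0612
grip_force: 0.0
```

```bash
python3 go.py .5597 -.2273 .211 1.8256; python3 go.py .5597 -.2273 .211 1.8256
```

```text
row [ 0.0073  0.0026  0.0114  0.      0.     -0.0002] dist 0.0034381272077406433 deg 0.0810832657338704
row [ 0.0073  0.0026  0.0114  0.      0.     -0.0002] dist 0.0034381272077406433 deg 0.0810832657338704
```

>>> play_rows --motion '[[[0.007, 0.003, 0.011, 0, 0, 0, 0.3], [0.007, 0.003, 0.011, 0, 0, 0, -0.3], [0.007, 0.003, 0.011, 0, 0, 0, -0.5], [0.007, 0.003, 0.011, 0, 0, 0, -0.6], [0.007, 0.003, 0.011, 0, 0, 0, -1], [0.007, 0.003, 0.011, 0, 0, 0, -1], [0.007, 0.003, 0.011, 0, 0, 0, -1], [0.007, 0.003, 0.011, 0, 0, 0, -1]]]' --grip_force 10

```text
time_s: 10.6
ee_pos: [0.5594, -0.2275, 0.2098]
eef_rot: [3.141, 0.0, 1.824]
force: [-0.3, 0.1, 0.3]
grip_width: 0.0158
grip_force: 10.0
```

>>> play_rows --motion '[[[0, 0, 0, 0, 0, 0, -1], [0, 0, 0, 0, 0, 0, -1], [0, 0, 0, 0, 0, 0, -1], [0, 0, 0, 0, 0, 0, -1]]]' --grip_force 30

```text
time_s: 11.0
ee_pos: [0.5594, -0.2275, 0.2098]
eef_rot: [3.141, 0.0, 1.824]
force: [1.1, 0.5, -0.0]
grip_width: 0.0157
grip_force: 30.0
```

>>> play_rows --motion '[[[0, 0, -0.01, 0, 0, 0, -1], [0, 0, -0.025, 0, 0, 0, -1], [0, 0, -0.04, 0, 0, 0, -1], [0, 0, -0.055, 0, 0, 0, -1], [0, 0, -0.068, 0, 0, 0, -1], [0, 0, -0.075, 0, 0, 0, -1], [0, 0, -0.075, 0, 0, 0, -1], [0, 0, -0.075, 0, 0, 0, -1]]]'

```text
time_s: 11.8
ee_pos: [0.5592, -0.2275, 0.2283]
eef_rot: [-3.141, -0.0, 1.824]
force: [-0.3, 0.2, -3.6]
grip_width: 0.0154
grip_force: 30.0
```

>>> play_rows --motion '[[[0, -0.03, 0, 0, 0, 0, -1], [0, -0.09, 0, 0, 0, 0, -1], [0, -0.16, 0, 0, 0, 0, -1], [0, -0.24, 0, 0, 0, 0, -1], [0, -0.31, 0, 0, 0, 0, -1], [0, -0.37, 0, 0, 0, 0, -1], [0, -0.4, 0, 0, 0, 0, -1], [0, -0.41, 0, 0, 0, 0, -1], [0, -0.41, 0, 0, 0, 0, -1], [0, -0.41, 0, 0, 0, 0, -1]]]'

```text
time_s: 12.8
ee_pos: [0.4604, -0.253, 0.2284]
eef_rot: [3.141, -0.0, 1.824]
force: [-0.1, 0.4, -3.5]
grip_width: 0.0157
grip_force: 30.0
```

```bash
python3 go.py .46 -.15 .30 1.8256; python3 go.py .47 .05 .32 1.8256 .46 -.15 .30 1.8256;  python3 go.py .5325 .2293 .32 1.8256 .47 .05 .32 1.8256
```

```text
row [ 3.993e-01  1.016e-01 -2.865e-01  0.000e+00  0.000e+00 -2.000e-04] dist 0.12546207643023982 deg 0.08720505813067843
row [ 0.7641  0.2404 -0.08    0.      0.     -0.    ] dist 0.20124611797498107 deg 0.0
row [ 0.631   0.4227 -0.      0.      0.     -0.    ] dist 0.189880857381675 deg 0.0
```

>>> play_rows --motion '[[[0.02, 0.01, -0.06, 0, 0, 0, -1], [0.08, 0.02, -0.14, 0, 0, 0, -1], [0.18, 0.05, -0.22, 0, 0, 0, -1], [0.28, 0.07, -0.28, 0, 0, 0, -1], [0.36, 0.09, -0.29, 0, 0, 0, -1], [0.399, 0.1, -0.29, 0, 0, 0, -1], [0.399, 0.1, -0.29, 0, 0, 0, -1]]]'

```text
time_s: 13.5
ee_pos: [0.4595, -0.1494, 0.3007]
eef_rot: [-3.141, -0.0, 1.825]
force: [-1.6, -0.3, -3.1]
grip_width: 0.0159
grip_force: 30.0
```

>>> play_rows --motion '[[[0.05, 0.02, -0.02, 0, 0, 0, -1], [0.15, 0.05, -0.04, 0, 0, 0, -1], [0.27, 0.09, -0.06, 0, 0, 0, -1], [0.4, 0.13, -0.08, 0, 0, 0, -1], [0.53, 0.17, -0.08, 0, 0, 0, -1], [0.65, 0.2, -0.08, 0, 0, 0, -1], [0.73, 0.23, -0.08, 0, 0, 0, -1], [0.764, 0.24, -0.08, 0, 0, 0, -1], [0.764, 0.24, -0.08, 0, 0, 0, -1], [0.764, 0.24, -0.08, 0, 0, 0, -1]]]'

```text
time_s: 14.5
ee_pos: [0.4697, 0.0489, 0.3209]
eef_rot: [-3.141, 0.0, 1.823]
force: [-1.3, 0.4, -4.2]
grip_width: 0.0153
grip_force: 30.0
```

>>> play_rows --motion '[[[0.04, 0.03, 0, 0, 0, 0, -1], [0.12, 0.08, 0, 0, 0, 0, -1], [0.22, 0.15, 0, 0, 0, 0, -1], [0.33, 0.22, 0, 0, 0, 0, -1], [0.44, 0.3, 0, 0, 0, 0, -1], [0.54, 0.36, 0, 0, 0, 0, -1], [0.6, 0.4, 0, 0, 0, 0, -1], [0.631, 0.423, 0, 0, 0, 0, -1], [0.631, 0.423, 0, 0, 0, 0, -1], [0.631, 0.423, 0, 0, 0, 0, -1]]]'

```text
time_s: 15.5
ee_pos: [0.5325, 0.2282, 0.3208]
eef_rot: [-3.141, 0.0, 1.823]
force: [0.4, -0.3, -3.6]
grip_width: 0.0158
grip_force: 30.0
```

```bash
cat > pl.py <<'E'
from h import *
np.set_printoptions(precision=4,suppress=True)
import sys
o,c=wrist(sys.argv[1]);print(o['ee_pos'],o['eef_rot'],o['grip_width'],o['time_s'],o['force'])
t=c;x,y,z=o['ee_pos']
P=pts(c);q=P[c['z_map']>.05]
d=np.hypot(q[:,0]-x,q[:,1]-y)
zr=z-.174+.075
r=q[(d<.075)&(d>.04)&(np.abs(q[:,2]-zr)<.006)]
print('rim',len(r),zr,r.mean(0),cv2.minEnclosingCircle((r[:,:2]*1000).astype(np.float32)))
A=np.c_[r[:,:2]-[x,y],np.ones(len(r))];print('rim plane',np.linalg.lstsq(A,r[:,2],rcond=None)[0])
for n in('top','scene'):
    c=camera(n);save(sys.argv[1]+n,c);np.savez(sys.argv[1]+n,**c);P=pts(c);q=P[c['z_map']>.05];d=np.hypot(q[:,0]-x,q[:,1]-y)
    r=q[(d<.07)&(np.abs(q[:,2]-zr)<.004)];print(n,'rim',len(r),cv2.minEnclosingCircle((r[:,:2]*1000).astype(np.float32)))
im=np.concatenate([cv2.imread(f'pics/{sys.argv[1]}{n}.png') for n in('','scene')],1)
cv2.imwrite(f'pics/{sys.argv[1]}both.png',cv2.resize(im,(800,300)))
E
python3 pl.py p1
```

```text
[0.5325 0.2282 0.3208] [-3.1413  0.0002  1.8231] 0.015804266036173877 15.5 [ 0.3661 -0.2967 -3.6415]
rim 2072 0.22182900943926243 [0.5291 0.2398 0.2203] ((532.1434326171875, 228.88600158691406), 55.24807357788086)
rim plane [-0.0033  0.0067  0.2202]
top rim 298 ((533.3590698242188, 225.74070739746094), 54.668949127197266)
scene rim 439 ((534.4237670898438, 228.44302368164062), 55.87894058227539)
```

View pics/p1both.png

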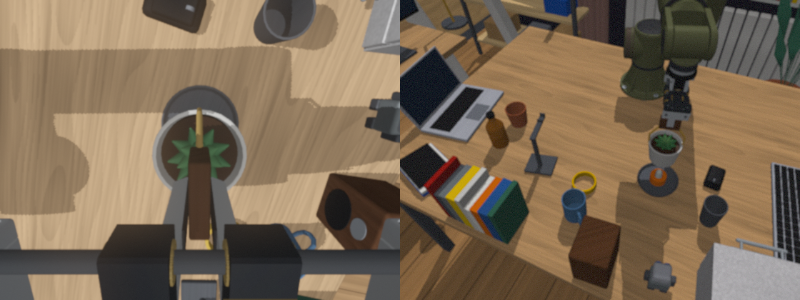

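The left view shows the planter hanging level over the saucer. The right view shows the collar on the post below it, at about (658,175).

>>> play_rows --motion '[[[0.001, 0.004, 0.03, 0, 0, 0, -1], [0.001, 0.004, 0.08, 0, 0, 0, -1], [0.001, 0.004, 0.13, 0, 0, 0, -1], [0.001, 0.004, 0.18, 0, 0, 0, -1], [0.001, 0.004, 0.22, 0, 0, 0, -1], [0.001, 0.004, 0.25, 0, 0, 0, -1], [0.001, 0.004, 0.27, 0, 0, 0, -1], [0.001, 0.004, 0.28, 0, 0, 0, -1], [0.001, 0.004, 0.28, 0, 0, 0, -1], [0.001, 0.004, 0.28, 0, 0, 0, -1]]]'

```text
time_s: 16.65
ee_pos: [0.5335, 0.2294, 0.2514]
eef_rot: [3.141, -0.0, 1.824]
force: [-0.4, -1.2, -3.9]
grip_width: 0.0158
grip_force: 30.0
```

```bash
python3 go.py .5333 .2287 .2196 1.823; python3 pl.py p2
```

```text
row [-2.400e-03 -1.500e-03  1.271e-01  0.000e+00  0.000e+00  1.000e-04] dist 0.03177326904157414 deg -0.0462364568812339
[0.5335 0.2294 0.2514] [ 3.1409 -0.0001  1.8238] 0.015832327766888366 16.65 [-0.3616 -1.2126 -3.8815]
rim 2082 0.15236518162550267 [0.5302 0.2412 0.1508] ((533.01220703125, 230.00050354003906), 55.26402282714844)
rim plane [-0.0017  0.0073  0.1508]
top rim 231 ((534.2071533203125, 226.81478881835938), 54.25787353515625)
scene rim 386 ((536.063232421875, 230.75582885742188), 55.84293746948242)
```

>>> play_rows --motion '[[[-0.001, -0.001, 0.02, 0, 0, 0, -1], [-0.001, -0.001, 0.045, 0, 0, 0, -1], [-0.001, -0.001, 0.07, 0, 0, 0, -1], [-0.001, -0.001, 0.09, 0, 0, 0, -1], [-0.001, -0.001, 0.105, 0, 0, 0, -1], [-0.001, -0.001, 0.115, 0, 0, 0, -1], [-0.001, -0.001, 0.12, 0, 0, 0, -1], [-0.001, -0.001, 0.124, 0, 0, 0, -1], [-0.001, -0.001, 0.124, 0, 0, 0, -1]]]'

```text
time_s: 17.7
ee_pos: [0.5332, 0.229, 0.22]
eef_rot: [3.142, -0.0, 1.824]
force: [-0.2, 1.1, -4.7]
grip_width: 0.0154
grip_force: 30.0
```

>>> play_rows --motion '[[[0, 0, 0.002, 0, 0, 0, -1], [0, 0, 0.004, 0, 0, 0, -1], [0, 0, 0.006, 0, 0, 0, -1], [0, 0, 0.006, 0, 0, 0, -1]]]'

```text
time_s: 18.1
ee_pos: [0.5332, 0.229, 0.2184]
eef_rot: [-3.142, -0.0, 1.824]
force: [-0.2, 0.2, -3.6]
grip_width: 0.0159
grip_force: 30.0
```

>>> play_rows --motion '[[[0, 0, 0.002, 0, 0, 0, -1], [0, 0, 0.004, 0, 0, 0, -1], [0, 0, 0.004, 0, 0, 0, -1]]]'

```text
time_s: 18.4
ee_pos: [0.5332, 0.229, 0.2174]
eef_rot: [-3.142, 0.0, 1.824]
force: [-0.0, 0.4, -3.3]
grip_width: 0.0158
grip_force: 30.0
```

>>> play_rows --motion '[[[0, 0, 0.002, 0, 0, 0, -1], [0, 0, 0.004, 0, 0, 0, -1], [0, 0, 0.004, 0, 0, 0, -1]]]'

```text
time_s: 18.7
ee_pos: [0.5333, 0.229, 0.2168]
eef_rot: [3.141, -0.0, 1.824]
force: [-1.2, -0.2, -0.2]
grip_width: 0.0156
grip_force: 30.0
```

The force has dropped to about zero, so the planter's weight is on the collar and I can release it.

>>> play_rows --motion '[[[0, 0, 0, 0, 0, 0, -0.5], [0, 0, 0, 0, 0, 0, -0.3], [0, 0, 0, 0, 0, 0, 0], [0, 0, 0, 0, 0, 0, 0], [0, 0, 0, 0, 0, 0, 0], [0, 0, 0, 0, 0, 0, 0]]]' --grip_force 10

```text
time_s: 19.3
ee_pos: [0.5332, 0.229, 0.2165]
eef_rot: [3.142, 0.0, 1.824]
force: [0.3, -0.1, -0.2]
grip_width: 0.0473
grip_force: 0.0
```

>>> play_rows --motion '[[[0, 0, -0.03, 0, 0, 0, 0], [0, 0, -0.1, 0, 0, 0, 0], [0, 0, -0.2, 0, 0, 0, 0], [0, 0, -0.3, 0, 0, 0, 0], [0, 0, -0.4, 0, 0, 0, 0], [0, 0, -0.4, 0, 0, 0, 0]]]'

```text
time_s: 19.9
ee_pos: [0.5338, 0.2293, 0.3206]
eef_rot: [3.136, -0.001, 1.824]
force: [-0.1, -0.2, 1.0]
grip_width: 0.0472
grip_force: 0.0
```

```bash
sed -e 's/^zr=.*/zr=.117/' pl.py > pf.py; python3 pf.py p3
```

```text
[0.5338 0.2293 0.3206] [ 3.1357 -0.0006  1.8238] 0.04721378685604247 19.9 [-0.0923 -0.2175  1.0097]
rim 1372 0.117 [0.5325 0.2309 0.1161] ((532.292236328125, 229.1091766357422), 55.43342971801758)
rim plane [-0.0042  0.0077  0.1161]
top rim 295 ((534.089599609375, 226.2997283935547), 54.707542419433594)
scene rim 359 ((535.76318359375, 229.34750366210938), 55.602272033691406)
```

View pics/p3both.png

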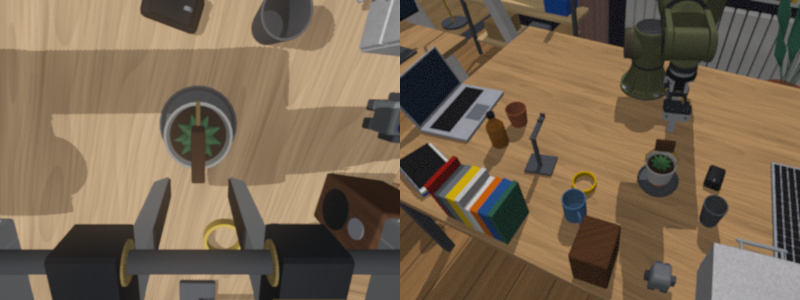

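The planter sits level and centred on the saucer at (0.5323, 0.2291), rim height 0.116, and the gripper is clear above it. Both views show everything else undisturbed.

```bash
python3 -c "
from station import workorder
print(workorder.hand_in())"
```

```text
the job is handed in; nothing more can be done
None
```

The job is handed in: the collar is home on the post, and the planter sits upright on it, about 1 mm off the saucer's centre; the hand-in returned no verdict.

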